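Lock the flashlight into its holder

ROBOT

A 6-joint arm with a two-finger parallel gripper is mounted at the origin on the work surface. World frame = base frame: x ahead of the robot, y to its left, z up, the work surface at z = 0. Lengths are in mm, angles in degrees, forces in N, time in s.
With the tool pointing down it reaches from about 350 to 850 mm from the base axis. Payload 8.1 kg.
Tool frame: the origin (TCP) lies at the very end of the fingers, on their centre line; the grasp point (between the pads) lies 19 mm behind it (tcp_to_grasp is the distance from the TCP to the grasp point, in mm); z points along the fingers, x is the direction in which the jaws open and shut, and the axes are right-handed (so a half turn about z gives the same grasp; the last joint's range is limited). The gripper opens to 85 mm and grips with 20 to 120 N. Pads are 22 mm wide; open, the fingers measure 114 mm over their backs; the gripper's body (76 mm by 85 mm) begins 54 mm behind the grasp point. The pads swing forward as they close: fully open they stand 13 mm farther back than shut.
Start: joints at [-4.893, 7.471, 85.268, -0, 87.261, -4.893], TCP at [600.004, 0.022, 231.292] pointing down, gripper open.
Joint ranges: [-169.43, 169.43], [-51.17, 129.36], [1.28, 143.12], [-76.62, 256.62], [0, 156.53], [-152.29, 152.29]. Speed limits (degrees/s): [136.94, 136.94, 159.86, 180, 180, 180].

INTERFACE

Orientations are given as [roll, pitch, yaw] about the fixed x, y, z axes, in that order (R = Rz(yaw) Ry(pitch) Rx(roll)).
In Python, from bench import * gives the robot as it stands. The module is installed in compiled form; this text tells all that it offers.
- The arm moves only by the tool apply_moves, never from a script. Its argument "targets" is text: rows parted by semicolons, each of 7 numbers parted by spaces: the turn, a rotation vector about the tool's x, y, z in rad, then the shift along the tool's x, y, z in cm, then the finger opening in cm, from 0 to 8.54. A call has exactly 5 rows; each row is the pose to reach, as a shift and turn from the pose commanded when the call began, along the tool's axes at that moment; what a row does not reach only later rows make up. A row lasts 1/10 s, in which the tool goes at most 50 mm and 8.59 degrees, less where a joint would pass 70% of its speed; a pose out of reach is approached as far as the arm can. A call with a gripper value outside its range is refused whole. The fingers move at their own pace and stop on an object; "force" is the grip in N (left out, the last holds). Time passes only in rows, so rows that repeat a pose let the fingers close, or fill a call up. It gives the time, the measured TCP pose, the force and the opening at its end, in the units of the state.
- sense(): the state, without advancing time (a new reading comes with each control period).
- snapshot(name): name is "scene" or "side" or "wrist"; returns the picture (384x512x3 uint8, red, green, blue); there is no depth.
- camera_model(name): a dict with "fx", "fy", "cx", "cy" (pixels), "k1" (the pictures are not rectified: a ray, as slopes to the right and down, at radius r is drawn at 1 + k1 r^2 times it, then the intrinsics apply), "position" and "attitude" of the camera in the world; the wrist camera has in their place "T_tool_cam" (4x4, takes a point from camera to tool coordinates, whose origin is the TCP and whose axes are the tool frame's). Camera axes: x right, y up, looking along -z (the intrinsics and any distortion apply to the point x, -y, -z); pixel columns grow to the right and rows downward; lengths in mm; the calibration is good to about 2 mm. A picture is of the moment at which its call begins: read the wrist's pose just before it. camera_model takes no time and is no camera call.
- hand_in(): hands the job in, once; it reports no verdict.
Trained networks look in the newest picture that a camera, given by its name, has taken for a name from the list of things; names that differ only in an ending like _2 or _b are one class to them, and where a whole thing is asked for, a point or a joint stands for the part that bears it (a point fixed in the world has none). Each returns a list of dicts, best first, with "confidence" (0 to 1); they miss things now and then, are a little off and sometimes report something else, mostly with a low value. They report only what shows in the picture. A call takes as long as a camera call. They do not tell look-alikes from the thing itself.
- recognise(camera, query): "at" ([row, column] in pixels, amid what is visible of it).
- place_of(camera, query): "at" ([row, column] in pixels: a listed point, or the origin of a listed thing).
The state is a dict: "time": time; "joint_pos": joint angles; "qd": joint speeds; "joint_efforts": joint torques, N m; "tool_pos": TCP position; "tcp_rot": TCP orientation; "ft_force": force on the tool from outside, world axes, zero at the start; "wrist_torque": the same for the moment, N m; "finger_gap": finger opening in mm.
Only numpy, scipy, OpenCV 4.12 (cv2) and the standard library are available. Lean on these libraries where they do the work, as an engineer would, in place of code of your own. Each camera call takes 0.05 s, during which the arm holds its last target. There are 200 camera calls.

TASK

The flashlight is lying in its holder with the keeper arm swung aside. Turn the holder's red knob clockwise until the arm clicks past its detent and stays in the fork, then take the yellow-handled locking pin from its wooden block and drop it fully home down through the fork and the eye of the arm, and let go. Leave the flashlight lying in its holder and leave the other things on the table where they are.

Things in the scene. Friction and masses are not known exactly. Their poses are not given: they have to be found in the camera images.
- keeper (a joint): Keeper angle in rad (red knob and steel arm, one piece on a vertical pivot); grows as the knob turns clockwise seen from above. Starts at 0; hard stop at 1.30, where the arm's eye is in line with the fork's holes. The detent resists with up to 0.15 N m, most at the start; let go before about 0.9 it springs back; past that it snaps to the stop and stays (held by 0.1 N m).
- knob_grip (a point): On the knob's vertical turning axis, at grip height (90 mm above the table). The red knob is an upright bar 46 mm long, 14 thick, 66 to 106 mm above the table, on a black hub of radius 16. The point turns with it: y is the bar's length and points along the arm (54 to 60 mm above the table) to its eye, z up; pinch the bar across x.
- keeper_eye (a point): Centre of the upper mouth of the round eye (14 mm hole in a 30 mm square plate) at the end of the keeper arm, 110 mm from the knob's axis and 60 mm above the table. Turns with the knob; at the stop it lies straight under fork_top.
- fork_top (a point): Centre of the mouth of the fork's top hole, 70 mm above the table, on the fixed holder. Aluminium fork: two 34 mm square plates with 11.5 mm holes in line, at heights 64 to 70 and 44 to 50 mm; the arm swings in between. z up; y points here from the knob's axis, 110 mm away; x along the flashlight to its head. The fork's post begins 17 mm off on +y, as high as the upper plate.
- saddle_mid (a point): Middle of the holder's two black saddles, 33 mm above the table: the axis of a properly lying flashlight passes here along x (same axes as fork_top). fork_top lies 55 mm from it in y, the knob's axis 55 mm in -y.
- flashlight: Aluminium flashlight, 160 mm long, lying along its x axis (head to +x), body 30 mm and head 40 mm in diameter, rubber button on the body, 0.16 kg, loose in the saddles. Origin at mid length on its axis.
- pin_handle (a point): Centre of the locking pin's yellow handle, a 20 mm wide, 46 mm tall upright cylinder; the point lies 23 mm above the handle's underside (the shoulder). The steel shaft below it is 8 mm wide and 34 mm long, the lowest 7 mm tapered; about 60 g. z axis: up along the pin. Fully home, the shoulder rests on the fork's top plate.
- pin_tip (a point): Lowest point of the pin's shaft, on its axis, 57 mm under pin_handle.
- pin_block: Light wooden block, 60 x 60 x 45 mm, fixed to the table; origin under its centre. The pin stands upright in its central 11.5 mm through hole, shoulder on the block's top, tip 11 mm above the table.
- mug: Blue enamel mug, 80 mm wide, 85 mm tall, handle on its +y side; origin at the centre of its underside. Bystander.
- jar: Small empty glass jar, 68 mm wide, 80 mm tall; origin at the centre of its underside. Bystander.
- mill: Wooden pepper mill, 54 mm wide, 158 mm tall; origin at the centre of its underside. Bystander.
- tea_tin: Green tea tin, 70 mm wide, 100 mm tall; origin at the centre of its underside. Bystander.
- recipe_box: Grey plastic recipe box with its lid clipped on, 118 x 168 x 97 mm; origin at the centre of its underside. Bystander.
Mind the look-alikes: they are no part of the job. There is more than one size of the flashlight; the job needs the smallest.

How it is judged:
By the outcome, as a careful person would: the job done as asked, in the order asked, and still so for the second after the job is handed in, with the robot touching nothing.
It also fails if it takes over 54 s, if anything falls off the work surface, if the arm or the gripper's body presses on something with over 40 N, if the wrist force passes 120 N, or if a joint passes its speed limit or range.

## Working session

There is one attempt and no reset: what is moved stays moved. The work goes in short steps, Python scripts to look and compute and a tool call to move; the robot and the scene stay as the last step left them, time stands still between calls to the robot, and variables do not carry over. Pictures are saved under pics/ and viewed, about 8 in all and at most 12, crops included, and the job is handed in when it is done.

Besides the shell and the picture viewer there is one more tool, called after ">>>" by a JSON object that holds its "fn" and its "kwargs", one argument or row to a line. apply_moves: Moves the arm, as the interface text tells. Its arguments: {"type":"object","properties":{"targets":{"type":"string"},"force":{"type":"number"}},"required":["targets"]}

```bash
mkdir -p pics
cat > h.py <<'E'
from bench import *
import numpy as np, cv2
from scipy.spatial.transform import Rotation as R
def cam(n,s=None):
    m=camera_model(n)
    if n=="wrist":
        T=np.array(m["T_tool_cam"]); s=s or sense()
        Rt=R.from_euler('xyz',s["tcp_rot"],degrees=True).as_matrix()
        return m,Rt@T[:3,:3],Rt@T[:3,3]+np.array(s["tool_pos"])
    a=np.array(m["attitude"])
    Rm=a if a.shape==(3,3) else R.from_euler('xyz',a,degrees=True).as_matrix()
    return m,Rm,np.array(m["position"])
def ray(c,at):
    m,Rm,p=c
    d=np.array([(at[1]-m["cx"])/m["fx"],(at[0]-m["cy"])/m["fy"]]);u=d.copy()
    for _ in range(20): u=d/(1+m["k1"]*(u@u))
    return p,Rm@np.array([u[0],-u[1],-1])
def atz(c,at,z):
    p,d=ray(c,at); return p+d*(z-p[2])/d[2]
def proj(c,X):
    m,Rm,p=c; q=Rm.T@(np.array(X)-p); u=np.array([q[0],-q[1]])/-q[2]; u=u*(1+m["k1"]*(u@u))
    return [u[1]*m["fy"]+m["cy"],u[0]*m["fx"]+m["cx"]]
def save(n,img): cv2.imwrite("pics/"+n+".png",img[:,:,::-1])
E
python3 - <<'E'
from h import *
print(sense()); print(camera_model("scene")); print(camera_model("wrist"))
a=snapshot("scene");b=snapshot("side"); w=snapshot("wrist")
save("a",cv2.resize(np.vstack([a,b]),(600,900))[:]) 
save("scene",a);save("side",b);save("wrist",w)
Z=dict(knob_grip=90,keeper_eye=60,fork_top=70,saddle_mid=33,flashlight=33,pin_handle=68,pin_block=0)
for c in("scene","side","wrist"):
    C=cam(c)
    for q,z in Z.items():
        for r in place_of(c,q)[:4]: print(c,q,np.round(r["at"],1),round(r["confidence"],2),np.round(atz(C,r["at"],z)))
E
```

```text
{'time': 0.0, 'joint_pos': array([-4.89452431e+00,  7.51528382e+00,  8.53295952e+01, -3.59954405e-04,
        8.72620911e+01, -4.89322757e+00]), 'qd': array([-0.00956649, -0.03498255,  0.07027329, -0.11740057, -0.00466332,
        0.08437113]), 'joint_efforts': array([-1.90700346e-03, -5.69404185e+01, -5.00557995e+01, -2.19391650e-04,
        1.44415747e-02,  7.24149572e-05]), 'tool_pos': array([5.99444752e+02, 5.22541227e-02, 2.30239579e+02]), 'tcp_rot': array([-1.79991234e+02,  1.06610963e-01, -1.27105092e-03]), 'ft_force': array([ 0.38271763, -0.11026096, -0.26222311]), 'wrist_torque': array([ 0.01328139, -0.00793434, -0.04374421]), 'finger_gap': 85.43313676151774}
{'fx': 393.67515947597934, 'fy': 393.67515947597934, 'cx': 258.2668957747197, 'cy': 187.6254699827573, 'k1': -0.024605587530375766, 'position': array([1350.86237257, -243.64634345,  623.24476706]), 'attitude': array([58.7355189 , -0.95751986, 74.90613235])}
{'fx': 299.6059195916567, 'fy': 299.6059195916567, 'cx': 254.39631944086585, 'cy': 190.85982510846193, 'k1': -0.01931246421280807, 'T_tool_cam': array([[ 9.99998959e
[... 1369 characters left out ...]
.  33.]
side flashlight [182.2 146.4] 0.56 [239. 257.  33.]
side pin_handle [248.6 287.4] 0.5 [ 521. -229.   68.]
side pin_block [263.6 286.3] 0.55 [ 525. -224.    0.]
side pin_block [163.6 247.7] 0.53 [620. 263.   0.]
wrist knob_grip [105.9 197. ] 0.97 [547.  69.  90.]
wrist keeper_eye [47.2 98.5] 0.78 [450. 123.  60.]
wrist saddle_mid [ 52.7 218. ] 0.96 [562. 121.  33.]
wrist flashlight [ 55.8 221.3] 0.66 [565. 118.  33.]
wrist flashlight [242.2  52.7] 0.58 [344. -98.  33.]
wrist pin_handle [348.  196.4] 0.71 [ 525. -230.   68.]
wrist pin_handle [307.2 361.9] 0.31 [ 731. -168.   68.]
wrist pin_handle [ 53.5 215.8] 0.18 [564. 116.  68.]
wrist pin_block [313.  204.9] 0.91 [ 525. -232.    0.]
```

View pics/scene.png

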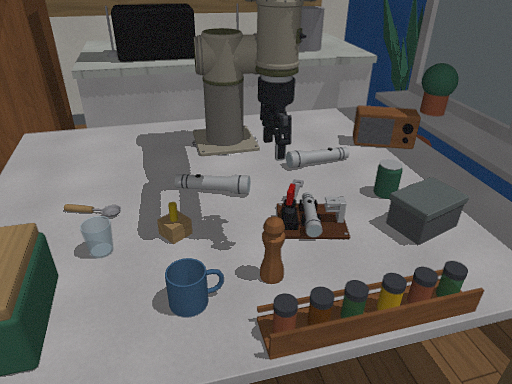

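View pics/side.png

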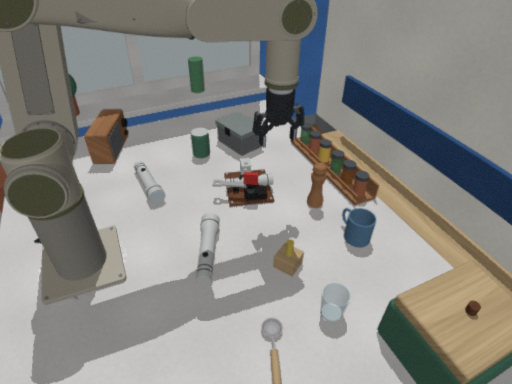

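The holder sits around (290–345, 215) in the scene view: red knob at about (290,195), a small flashlight in the saddles at (312,213) and the fork at (335,205). The pin block is at (175,225). Flashlights at (213,184) and (318,157) lie loose and are longer, so they are the look-alikes. The one in the holder is the smallest, and there is only one holder and one pin. Next I move above the knob.

>>> {"fn": "apply_moves", "kwargs": {
  "targets": "0 0 -0.15 -1.5 -2 1 8.5;0 0 -0.3 -3 -4 2 8.5;0 0 -0.45 -5.3 -6.9 3 8.5;0 0 -0.6 -5.3 -6.9 4 8.5;0 0 -0.75 -5.3 -6.9 4 8.5"
}}

```text
time: 1.7
tool_pos: [545.5, 69.9, 189.6]
tcp_rot: [-179.9, 0.1, 43.4]
ft_force: [0.5, 0.5, 0.9]
finger_gap: 84.7
```

>>> {"fn": "apply_moves", "kwargs": {
  "targets": "0 0 -0.15 0 0 0 8.5;0 0 -0.3 0 0 0 8.5;0 0 -0.3 0 0 0 8.5;0 0 -0.3 0 0 0 8.5;0 0 -0.3 0 0 0 8.5"
}}

```text
time: 2.2
tool_pos: [547.0, 69.0, 191.3]
tcp_rot: [180.0, 0.0, 60.0]
ft_force: [-0.2, -0.2, -0.1]
finger_gap: 85.0
```

Run:
```python
from h import *
s=sense();C=cam("wrist",s);print(s["tool_pos"],s["tcp_rot"])
w=snapshot("wrist"); save("w2",w)
for q,z in dict(knob_grip=90,keeper_eye=60,fork_top=70,saddle_mid=33).items():
    for r in place_of("wrist",q)[:3]: print(q,np.round(r["at"],1),round(r["confidence"],2),np.round(atz(C,r["at"],z),1))
```

```text
[547.01975319  68.97690533 191.31562907] [1.79997579e+02 8.11701128e-04 5.99517767e+01]
knob_grip [192.8 256.5] 0.94 [548.9  69.4  90. ]
keeper_eye [ 59.8 252.5] 0.6 [453.7 120.7  60. ]
fork_top [153.2 371.9] 0.65 [573.9 173.4  70. ]
saddle_mid [160.3 305.9] 0.56 [559.9 121.5  33. ]
saddle_mid [321.5 257.1] 0.17 [707.5 -20.9  33. ]
```

View pics/w2.png

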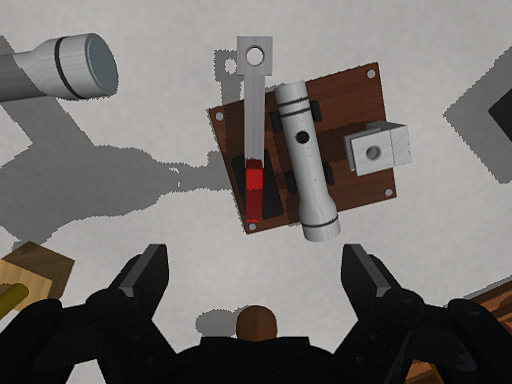

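The wrist view shows the bar knob at (190,255), the arm's eye at (55,255), the fork hole at (153,373) and the mill at the bottom (320,257). I'll check how far the mill is before going down.

Run:
```python
from h import *
snapshot("scene");snapshot("side")
for c in("scene","side"):
    for q in("mill","mug","jar"):
        for r in place_of(c,q)[:2]: print(c,q,round(r["confidence"],2),np.round(atz(cam(c),r["at"],0)))
C=cam("wrist");
for at,z in (((55,255.5),60),((153,373),70),((193,256),90),((172,255),106),((222,254),66)): print(atz(C,at,z).round(1))
```

```text
scene mill 0.68 [722. -41.   0.]
scene mug 0.95 [ 771. -227.    0.]
scene mug 0.66 [ 526. -244.    0.]
scene jar 0.93 [ 553. -410.    0.]
scene jar 0.53 [356. 160.   0.]
side mill 0.56 [739. -29.   0.]
side jar 0.45 [586. 195.   0.]
[451.5 124.5  60. ]
[573.9 174.4  70. ]
[548.8  69.   90. ]
[529.1  79.3 106. ]
[580.  49.  66.]
```

>>> {"fn": "apply_moves", "kwargs": {
  "targets": "0 0 -0.015 0.1 0.15 3 7;0 0 -0.015 0.1 0.15 6 5;0 0 -0.015 0.1 0.15 9 4;0 0 -0.015 0.1 0.15 11 4;0 0 -0.015 0.1 0.15 11.8 4",
  "force": 40
}}

```text
time: 3.35
tool_pos: [546.9, 69.1, 70.6]
tcp_rot: [-179.8, 0.1, 61.0]
ft_force: [0.3, 0.0, 0.8]
finger_gap: 40.3
```

>>> {"fn": "apply_moves", "kwargs": {
  "targets": "0 0 0 0 0 0 4;0 0 0 0 0 0 1;0 0 0 0 0 0 1;0 0 0 0 0 0 1;0 0 0 0 0 0 1",
  "force": 40
}}

```text
time: 3.85
tool_pos: [549.0, 67.2, 75.1]
tcp_rot: [179.9, 0.1, 61.0]
ft_force: [-7.4, -9.5, 7.2]
finger_gap: 13.6
```

>>> {"fn": "apply_moves", "kwargs": {
  "targets": "0 0 0 -0.15 0 0 1;0 0 0.1 -0.15 0 0 1;0 0 0.2 -0.15 0 0 1;0 0 0.3 -0.15 0 0 1;0 0 0.4 -0.15 0 0 1",
  "force": 60
}}

```text
time: 4.35
tool_pos: [548.2, 66.4, 75.1]
tcp_rot: [179.9, 0.1, 37.9]
ft_force: [-8.6, -7.6, 8.9]
finger_gap: 12.8
```

>>> {"fn": "apply_moves", "kwargs": {
  "targets": "0 0 0.1 0 0 0 1;0 0 0.2 0 0 0 1;0 0 0.3 0 0 0 1;0 0 0.4 0 0 0 1;0 0 0.5 0 0 0 1"
}}

```text
time: 4.85
tool_pos: [547.1, 65.9, 75.2]
tcp_rot: [179.8, 0.2, 9.2]
ft_force: [-17.2, -10.9, 15.1]
finger_gap: 13.6
```

>>> {"fn": "apply_moves", "kwargs": {
  "targets": "0 0 0.1 0 0 0 1;0 0 0.2 0 0 0 1;0 0 0.3 0 0 0 1;0 0 0.4 0 0 0 1;0 0 0.4 0 0 0 1"
}}

```text
time: 5.35
tool_pos: [546.0, 65.9, 75.1]
tcp_rot: [179.8, 0.2, -13.7]
ft_force: [-22.2, -10.4, 19.3]
finger_gap: 13.2
```

>>> {"fn": "apply_moves", "kwargs": {
  "targets": "0 0 0 0 0 0 4;0 0 0 0 0 0 4;0 0 0 0 0 0 4;0 0 0 0 0 -2 4;0 0 0 0 0 -4 5"
}}

```text
time: 5.85
tool_pos: [547.7, 68.0, 113.3]
tcp_rot: [180.0, 0.1, -13.5]
ft_force: [1.2, -0.9, 0.3]
finger_gap: 49.5
```

>>> {"fn": "apply_moves", "kwargs": {
  "targets": "0 0 0 0 0 -3 5;0 0 0 0 0 -7 6;0 0 0 0 0 -8 7;0 0 0 0 0 -8 8.5;0 0 0 0 0 -8 8.5"
}}

```text
time: 6.35
tool_pos: [547.8, 68.0, 192.4]
tcp_rot: [180.0, 0.0, -13.5]
ft_force: [0.2, -0.2, -0.2]
finger_gap: 84.9
```

Run:
```python
from h import *
s=sense();C=cam("wrist",s);print(s["tool_pos"],s["tcp_rot"],s["ft_force"])
w=snapshot("wrist"); save("w3",w)
for q,z in dict(knob_grip=90,keeper_eye=60,fork_top=70,saddle_mid=33).items():
    for r in place_of("wrist",q)[:2]: print(q,np.round(r["at"],1),round(r["confidence"],2),np.round(atz(C,r["at"],z),1))
```

```text
[547.81720994  67.95644731 192.42295872] [ 1.79995736e+02  3.61818784e-02 -1.34531532e+01] [ 0.19113961 -0.17016887 -0.16244802]
knob_grip [189.8 252.4] 0.77 [546.   68.9  90. ]
keeper_eye [116.6 254.3] 0.43 [561.3 125.9  60. ]
fork_top [ 56.3 255.8] 0.88 [573.8 172.7  70. ]
saddle_mid [120.1 254.1] 0.92 [559.9 121.2  33. ]
```

View pics/w3.png

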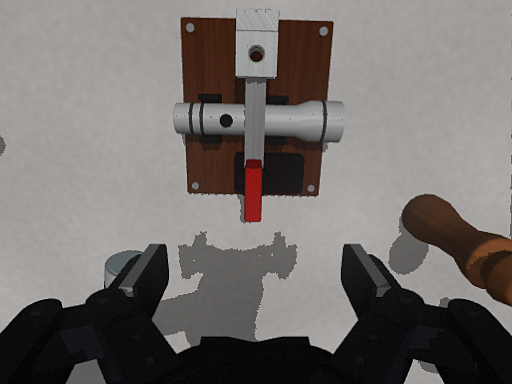

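The arm sits in the fork between the plates, and the bar, arm and hole line up along column 255. The flashlight is still in its saddles. Next is the pin.

>>> {"fn": "apply_moves", "kwargs": {
  "targets": "0 0 0 0.5 4 0 8.5;0 0 0 1 9 0 8.5;0 0 0 2 13 0 8.5;0 0 0 3 17 0 8.5;0 0 0 4 21 0 8.5"
}}

```text
time: 7.1
tool_pos: [537.5, -147.2, 192.6]
tcp_rot: [-180.0, 0.1, -13.5]
ft_force: [1.3, -0.1, 0.4]
finger_gap: 84.7
```

>>> {"fn": "apply_moves", "kwargs": {
  "targets": "0 0 0 0.5 4 0 8.5;0 0 0 0.7 7.5 0 8.5;0 0 0 0.7 8.5 0 8.5;0 0 0 0.7 8.5 0 8.5;0 0 0 0.7 8.5 0 8.5"
}}

```text
time: 7.6
tool_pos: [525.0, -229.1, 192.8]
tcp_rot: [-179.9, 0.0, -13.5]
ft_force: [-0.6, 0.1, -0.9]
finger_gap: 85.1
```

Run:
```python
from h import *
s=sense();C=cam("wrist",s);print(s["tool_pos"],s["tcp_rot"],s["ft_force"])
w=snapshot("wrist"); save("w4",w)
print("tcp px",proj(C,s["tool_pos"]))
for q,z in dict(pin_handle=68,pin_block=0).items():
    for r in place_of("wrist",q)[:2]: print(q,np.round(r["at"],1),round(r["confidence"],2),np.round(atz(C,r["at"],z),1))
```

```text
[ 525.03779617 -229.07705293  192.7739032 ] [-1.79948707e+02  4.88189814e-02 -1.34707153e+01] [-0.55168829  0.12123013 -0.92089443]
tcp px [np.float64(247.62845394866625), np.float64(254.77526406115553)]
pin_handle [182.3 258.4] 0.8 [ 528.5 -228.9   68. ]
pin_block [169.4 257.3] 0.97 [ 527.2 -232.3    0. ]
```

View pics/w4.png

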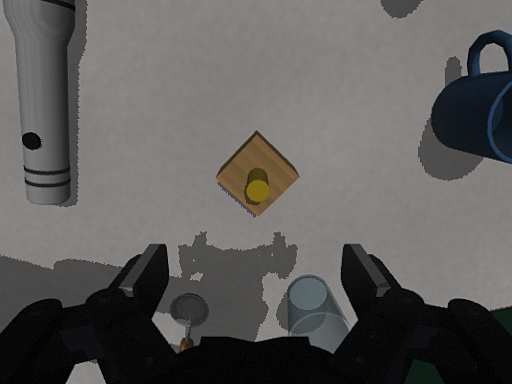

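The pin stands at (185,258) in its block, clear of the mug and the jar. I descend and grip it.

>>> {"fn": "apply_moves", "kwargs": {
  "targets": "0 0 0 0.3 0.05 4 8;0 0 0 0.3 0.05 8 6;0 0 0 0.3 0.05 11 5;0 0 0 0.3 0.05 13 5;0 0 0 0.3 0.05 13.4 5"
}}

```text
time: 8.25
tool_pos: [526.0, -228.9, 56.0]
tcp_rot: [-179.9, 0.3, -13.4]
ft_force: [-0.6, 0.1, -0.1]
finger_gap: 50.4
```

>>> {"fn": "apply_moves", "kwargs": {
  "targets": "0 0 0 0 0 0 4;0 0 0 0 0 0 1;0 0 0 0 0 0 1;0 0 0 0 0 0 1;0 0 0 0 0 0 1",
  "force": 40
}}

```text
time: 8.75
tool_pos: [529.2, -231.6, 61.4]
tcp_rot: [180.0, -0.2, -13.5]
ft_force: [-1.0, 1.2, 7.2]
finger_gap: 18.4
```

>>> {"fn": "apply_moves", "kwargs": {
  "targets": "0 0 0 0 0 0 1;0 0 0 0 0 -1 1;0 0 0 0 0 -3 1;0 0 0 0 0 -6 1;0 0 0 0 0 -9 1"
}}

```text
time: 9.25
tool_pos: [527.6, -231.2, 150.7]
tcp_rot: [180.0, 0.0, -13.5]
ft_force: [0.9, 0.0, -0.9]
finger_gap: 18.8
```

>>> {"fn": "apply_moves", "kwargs": {
  "targets": "0 0 0 0 0 -3 1;0 0 0 -0.5 -4 -4 1;0 0 0 -1 -8 -4 1;0 0 0 -2 -12 -4 1;0 0 0 -3 -16 -4 1"
}}

```text
time: 9.75
tool_pos: [536.1, -67.4, 190.6]
tcp_rot: [180.0, -0.1, -13.5]
ft_force: [0.8, 0.0, -0.4]
finger_gap: 18.8
```

>>> {"fn": "apply_moves", "kwargs": {
  "targets": "0 0 0 -0.5 -4 0 1;0 0 0 -1 -8.5 0 1;0 0 0 -1.5 -13 0 1;0 0 0 -2 -17 0 1;0 0 0 -2 -20.5 0 1"
}}

```text
time: 10.25
tool_pos: [564.2, 137.6, 190.5]
tcp_rot: [-180.0, -0.1, -13.4]
ft_force: [0.6, 0.1, -0.1]
finger_gap: 18.8
```

>>> {"fn": "apply_moves", "kwargs": {
  "targets": "0 0 0 0 -2 0 1;0 0 0 0 -3.8 0 1;0 0 0 0 -3.8 0 1;0 0 0 0 -3.8 0 1;0 0 0 0 -3.8 0 1"
}}

```text
time: 10.75
tool_pos: [573.2, 171.4, 189.4]
tcp_rot: [180.0, -0.0, -13.5]
ft_force: [0.2, 0.5, -0.4]
finger_gap: 19.0
```

Run:
```python
from h import *
s=sense();C=cam("wrist",s);print(s["tool_pos"],s["tcp_rot"],s["ft_force"])
w=snapshot("wrist"); 
print("tcp px",proj(C,s["tool_pos"]))
for q,z in dict(pin_tip=s["tool_pos"][2]-49,pin_handle=s["tool_pos"][2]+8,fork_top=70,keeper_eye=60,knob_grip=90).items():
    for r in place_of("wrist",q)[:2]: print(q,np.round(r["at"],1),round(r["confidence"],2),np.round(atz(C,r["at"],z),1))
save("w5",cv2.resize(w[90:290,130:380],None,fx=3,fy=3,interpolation=cv2.INTER_CUBIC))
```

```text
[573.15221397 171.37536316 189.4397577 ] [ 1.79978384e+02 -6.31755092e-03 -1.35197005e+01] [ 0.19764845  0.47439045 -0.40556224]
tcp px [np.float64(247.6301172584743), np.float64(254.7764220486322)]
pin_tip [211.3 255.1] 0.74 [573.8 172.8 140.4]
pin_handle [249.4 252.3] 0.68 [572.7 174.8 197.4]
fork_top [182.8 255.9] 0.83 [574.7 172.9  70. ]
knob_grip [299.4 247.8] 0.7 [541.5  68.1  90. ]
```

View pics/w5.png

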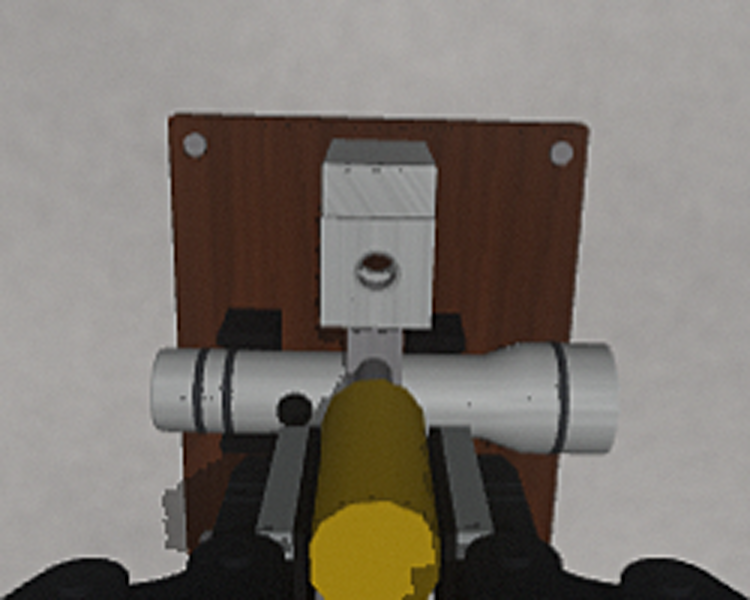

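The hole is at about (180,256) in the full image. The pin tip sits at about (211,254), and the pin hangs straight in the jaws. I lower it until the tip is about 12 mm above the plate, then compare tip and hole at nearly the same depth.

>>> {"fn": "apply_moves", "kwargs": {
  "targets": "0 0 0 0 -0.15 2 1;0 0 0 0 -0.15 4 1;0 0 0 0 -0.15 5.3 1;0 0 0 0 -0.15 5.8 1;0 0 0 0 -0.15 5.8 1"
}}

```text
time: 11.55
tool_pos: [573.0, 173.6, 130.6]
tcp_rot: [180.0, 0.1, -13.5]
ft_force: [-0.0, -0.1, -1.8]
finger_gap: 18.7
```

>>> {"fn": "apply_moves", "kwargs": {
  "targets": "0 0 0 0 0 0 1;0 0 0 0 0 0 1;0 0 0 0 0 0 1;0 0 0 0 0 0 1;0 0 0 0 0 0 1"
}}

```text
time: 12.05
tool_pos: [573.6, 173.9, 131.6]
tcp_rot: [-180.0, -0.0, -13.5]
ft_force: [0.0, -0.2, -0.8]
finger_gap: 18.8
```

Run:
```python
from h import *
s=sense();C=cam("wrist",s);print(s["tool_pos"],s["tcp_rot"],s["ft_force"])
w=snapshot("wrist"); 
for q,z in dict(pin_tip=s["tool_pos"][2]-49,fork_top=70).items():
    for r in place_of("wrist",q)[:2]: print(q,np.round(r["at"],1),round(r["confidence"],2),np.round(atz(C,r["at"],z),1))
save("w6",cv2.resize(w[120:260,190:320],None,fx=4,fy=4,interpolation=cv2.INTER_CUBIC))
```

```text
[573.61741331 173.86899849 131.63092639] [-1.79988202e+02 -2.59454268e-02 -1.34624223e+01] [ 0.02196294 -0.1902627  -0.79865463]
pin_tip [207.6 253.7] 0.55 [573.9 178.1  82.6]
fork_top [206.2 255.1] 0.86 [574.  174.4  70. ]
```

View pics/w6.png

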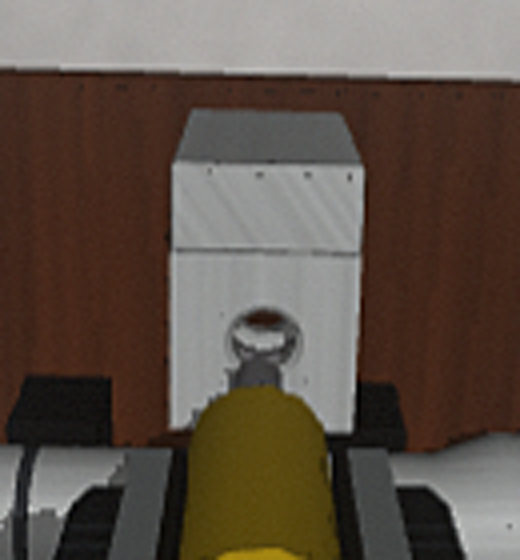

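Run:
```python
from h import *
C=cam("wrist")
print(atz(C,(204.5,256),70),[atz(C,(r,254.5),82) for r in (207.6,209.2,211)])
s=sense();q=np.array(s["tool_pos"]);Rt=R.from_euler('xyz',s["tcp_rot"],degrees=True).as_matrix()
for d in (46,49,52): print(d,proj(C,q+Rt@[0,0,d]))
```

```text
[574.82650027 175.58867872  70.        ] [array([574.26835443, 177.87405648,  82.        ]), array([573.99674119, 176.74550928,  82.        ]), array([573.6900654 , 175.47127748,  82.        ])]
46 [np.float64(215.04167900260768), np.float64(254.73528748800297)]
49 [np.float64(213.4014567669014), np.float64(254.7331855895195)]
52 [np.float64(211.8064830979655), np.float64(254.73114133347536)]
```

>>> {"fn": "apply_moves", "kwargs": {
  "targets": "0 0 0 0.08 0.05 0.5 1;0 0 0 0.08 0.05 0.9 1;0 0 0 0.08 0.05 1.2 1;0 0 0 0.08 0.05 1.5 1;0 0 0 0.08 0.05 1.6 1"
}}

```text
time: 12.7
tool_pos: [573.8, 173.1, 114.6]
tcp_rot: [180.0, 0.0, -13.5]
ft_force: [1.1, 0.9, -0.8]
finger_gap: 19.1
```

>>> {"fn": "apply_moves", "kwargs": {
  "targets": "0 0 0 0 0 0 1;0 0 0 0 0 0 1;0 0 0 0 0 0 1;0 0 0 0 0 0.1 1;0 0 0 0 0 0.1 1"
}}

```text
time: 13.2
tool_pos: [574.1, 173.2, 114.2]
tcp_rot: [180.0, -0.0, -13.5]
ft_force: [0.8, -0.2, -0.4]
finger_gap: 18.6
```

>>> {"fn": "apply_moves", "kwargs": {
  "targets": "0 0 0 0 0 0.2 1;0 0 0 0 0 0.4 1;0 0 0 0 0 0.6 1;0 0 0 0 0 0.8 1;0 0 0 0 0 0.8 1"
}}

```text
time: 13.7
tool_pos: [573.8, 173.1, 105.7]
tcp_rot: [180.0, 0.0, -13.5]
ft_force: [0.7, 0.3, -0.6]
finger_gap: 19.1
```

Run:
```python
from h import *
s=sense();print(s["tool_pos"],s["ft_force"],s["wrist_torque"])
w=snapshot("wrist")
save("w7",cv2.resize(w[120:260,190:320],None,fx=4,fy=4,interpolation=cv2.INTER_CUBIC))
```

```text
[573.79797391 173.08217981 105.74540501] [ 0.68024348  0.32756291 -0.61383498] [-0.01274585  0.0098735  -0.03129816]
```

View pics/w7.png

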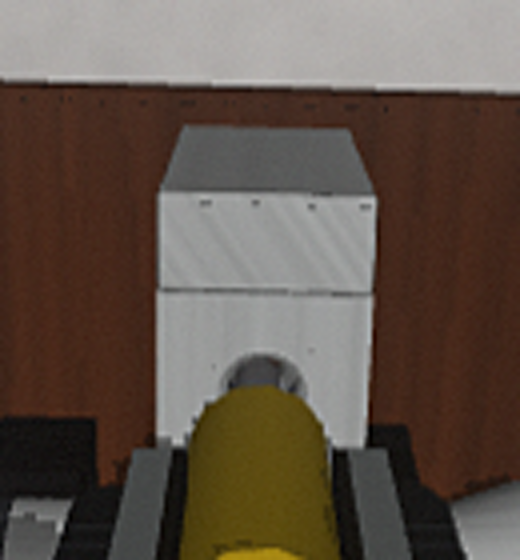

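The shaft is inside the top hole with no contact force, so I keep going down.

>>> {"fn": "apply_moves", "kwargs": {
  "targets": "0 0 0 0 0 0.2 1;0 0 0 0 0 0.4 1;0 0 0 0 0 0.7 1;0 0 0 0 0 1 1;0 0 0 0 0 1 1"
}}

```text
time: 14.25
tool_pos: [573.6, 173.1, 95.5]
tcp_rot: [180.0, 0.1, -13.5]
ft_force: [-0.4, 0.2, -1.4]
finger_gap: 18.8
```

>>> {"fn": "apply_moves", "kwargs": {
  "targets": "0 0 0 0 0 0.2 1;0 0 0 0 0 0.4 1;0 0 0 0 0 0.6 1;0 0 0 0 0 0.7 1;0 0 0 0 0 0.7 1"
}}

```text
time: 14.75
tool_pos: [574.0, 173.1, 89.0]
tcp_rot: [180.0, 0.0, -13.5]
ft_force: [-0.8, 0.7, -1.1]
finger_gap: 19.1
```

>>> {"fn": "apply_moves", "kwargs": {
  "targets": "0 0 0 0 0 0.1 1;0 0 0 0 0 0.2 1;0 0 0 0 0 0.3 1;0 0 0 0 0 0.3 1;0 0 0 0 0 0.3 1"
}}

```text
time: 15.25
tool_pos: [574.2, 173.2, 86.5]
tcp_rot: [-180.0, -0.0, -13.5]
ft_force: [0.2, -0.6, 0.9]
finger_gap: 18.7
```

>>> {"fn": "apply_moves", "kwargs": {
  "targets": "0 0 0 0 0 0.1 1;0 0 0 0 0 0.1 1;0 0 0 0 0 0.2 1;0 0 0 0 0 0.2 1;0 0 0 0 0 0.2 1"
}}

```text
time: 15.75
tool_pos: [574.4, 173.3, 86.3]
tcp_rot: [-180.0, -0.0, -13.5]
ft_force: [-7.6, -0.7, 15.0]
finger_gap: 19.1
```

>>> {"fn": "apply_moves", "kwargs": {
  "targets": "0 0 0 0 0 0 3.5;0 0 0 0 0 0 4;0 0 0 0 0 0 4;0 0 0 0 0 0 4;0 0 0 0 0 -1 4"
}}

```text
time: 16.25
tool_pos: [572.7, 172.8, 92.7]
tcp_rot: [179.9, 0.2, -13.5]
ft_force: [-0.6, 0.5, -1.1]
finger_gap: 40.2
```

>>> {"fn": "apply_moves", "kwargs": {
  "targets": "0 0 0 0 0 -3 4;0 0 0 0 0 -6 5;0 0 0 0 0 -9 6;0 0 0 0 2 -10 8;0 0 0 0 5 -10 8"
}}

```text
time: 16.75
tool_pos: [564.2, 125.4, 198.3]
tcp_rot: [-179.9, -0.3, -13.3]
ft_force: [-0.0, -0.6, -1.1]
finger_gap: 79.5
```

Run:
```python
from h import *
s=sense();C=cam("wrist",s);print(s["tool_pos"],s["ft_force"])
w=snapshot("wrist");a=snapshot("scene");b=snapshot("side")
for c in("wrist","scene","side"):
    for r in place_of(c,"pin_handle")[:2]: print(c,np.round(r["at"],1),round(r["confidence"],2),np.round(atz(cam(c),r["at"],93),1))
f=lambda i:cv2.resize(i,(400,300),interpolation=cv2.INTER_CUBIC)
save("w8",np.vstack([np.hstack([f(w),f(a)]),np.hstack([f(a[165:255,250:370]),f(b[140:215,205:305])])]))
```

```text
[564.2226561  125.43080766 198.33733379] [-0.0296895  -0.59722055 -1.1221342 ]
wrist [130.6 253.2] 0.87 [573.4 173.4  93. ]
scene [195.5 334.4] 0.46 [592.  169.8  93. ]
side [157.6 245.3] 0.46 [573.7 175.7  93. ]
```

View pics/w8.png

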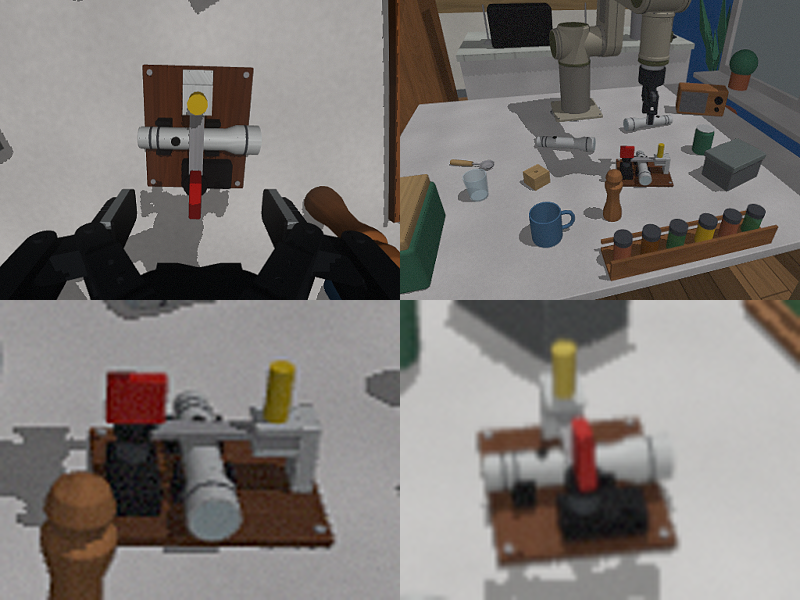

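The wrist view and both crops show the arm in the fork, the pin upright in it and the flashlight in its saddles. I'll check the pin's height numerically.

Run:
```python
from h import *
for n in("scene","side"):
    im=snapshot(n);hsv=cv2.cvtColor(im,cv2.COLOR_RGB2HSV);m=cv2.inRange(hsv,(20,150,60),(32,255,255))
    C=cam(n);p=proj(C,[573.8,174.3,93]);k,l,st,ce=cv2.connectedComponentsWithStats(m)
    for i in range(1,k):
        if np.hypot(*(ce[i][::-1]-p))<15: print(n,st[i],ce[i])
    print([np.round(proj(C,[573.8,174.3,z]),1) for z in(70,93,116)])
s=sense();print(s["time"],s["ft_force"],s["qd"])
```

```text
scene [329 183   9  19 121] [333.16528926 192.08264463]
[array([199.1, 332. ]), array([191.6, 333.1]), array([183.9, 334.1])]
side [244 153   4  10  30] [245.7        157.66666667]
[array([163.3, 245.5]), array([157.8, 245.5]), array([152.1, 245.4])]
17.15 [0.12549451 0.02403886 0.30803805] [ 0.09816734  0.07576255  0.01417789 -0.11155807  0.03632385 -0.08538055]
```

The handle's centroid matches the fully-home prediction within about 0.5 px in both views (1 px is roughly 3 mm), and so does its lean. I hand in.

```bash
python3 -c "
from bench import *
print(hand_in())"
```

```text
the job is handed in; nothing more can be done
None
```

The job is done and handed in at about 17 s on the robot's clock, with the gripper clear of everything; `hand_in()` reports no verdict.

- **Keeper:** I pinched the red knob and turned it 74.5° clockwise to the stop. After I let go, the arm stayed in the fork.
- **Pin:** I lifted it from its block and lowered it through the fork until the shoulder touched the top plate with about 15 N. I then opened the gripper and moved away.
- **Last checks:** In both room cameras the pin's handle is within about 0.5 px of where a fully seated pin should appear (about 3 mm per pixel in the scene view, coarser in the side view). Its height at first contact puts the shoulder within about 1 mm of the plate. The flashlight is in its saddles and I saw nothing else moved, though I did not measure the other items.
- **Disagreements:** The position networks gave the fork hole up to about 3 mm differently from my own pixel reading; I aimed between the two and the pin went in without any contact force. While turning the knob the wrist force reached about 30 N, because my estimate of its axis was a few millimetres off. The network's final pin position from the scene camera was about 18 mm off at low confidence, but the pixel check in that same view agreed with a seated pin.

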